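# Stow a pipe connector in a sliding-cover parts case

### The arm

A 7-joint arm with a two-finger parallel gripper is mounted at the origin on the work surface. World frame = base frame: x ahead of the robot, y to its left, z up, the work surface at z = 0. Lengths are in m, angles in rad, forces in N, time in s.
With the tool pointing down it reaches from about 0.35 to 0.9 m from the base axis. Payload 8.1 kg.
Tool frame: the origin (TCP) lies midway between the tips of the shut fingers; the grasp point (between the pads) lies arm.tcp_to_grasp behind it (arm.tcp_to_grasp is the distance from the TCP to the grasp point, in m); z points along the fingers, y is the line along which they close (so a half turn about z gives the same grasp; the last joint's range is limited). The gripper opens to 92 mm and grips with 3 to 60 N. Pads are 19 mm wide; open, the fingers measure 130 mm over their backs; the gripper's body (75 mm by 190 mm) begins 47 mm behind the grasp point.
Start: joints at [1.209, 0.434, 0.025, 1.573, -0.012, 1.134, -0.075], TCP at [0.16, -0.604, 0.227] pointing down, gripper open.
Joint ranges: [-2.62, 2.62], [-0.44, 2.09], [-1.27, 1.32], [0.08, 2.57], [-1.32, 4.46], [0.12, 2], [-2.74, 2.74]. Speed limits (rad/s): [2.22, 2.22, 3.01, 3.01, 3.14, 3.14, 3.14].

### API

Orientations are given as a rotation vector (axis times angle).
In Python, from cell import observe, get_image, arm gives the robot as it stands. The module is installed in compiled form; this text tells all that it offers.
- The arm moves only by the tool drive_tool, never from a script. Its argument "steps" is a list of rows, each a list of 5 numbers: the closure, from 0 (fully open) to 1 (shut), then the shift along the world's x, y, z in mm, then the turn about the world's z in rad. In form: [[hand, x, y, z, roll], ...]. A call has 1 to 20 rows; each row shifts and turns the commanded pose from where the row before left it; what a row does not reach is not made up. A row lasts 1/12 s, in which the tool goes at most 41.7 mm and 7.16 degrees, less where a joint would pass 70% of its speed; a pose out of reach is approached as far as the arm can. A call with a gripper value outside its range is refused whole. The fingers move at their own pace and stop on an object; "grip_force" is the grip in N (left out, the last holds). Time passes only in rows, so rows that do not move let the fingers close. It gives the time, the measured TCP pose, the force, the opening and the grip force at its end, in the units of the state.
- observe(): the state, without advancing time (a new reading comes with each control period).
- get_image(name): name is "side" or "top"; returns a dict with "image" (420x560x3 uint8, red, green, blue), "vfov" (degrees; the focal length in pixels is half the picture's height over the tangent of half this angle, whatever the lens; pixels are square), "cx", "cy" (the principal point, pixels), "xyz" and "attitude" of the camera in the world. Camera axes: x right, y down, z forward; pixel columns grow to the right and rows downward; lengths in m; the calibration is good to about 2 mm. A picture is of the moment at which its call begins. There is no depth.
- arm.sign_off(): hands the job in; it is judged then, once.
The state is a dict: "clock": time; "joints": joint angles; "dq": joint speeds; "joint_efforts": joint torques, N m; "position": TCP position; "ee_rot": TCP orientation; "force": force on the tool from outside, world axes, zero at the start; "ft_torque": the same for the moment, N m; "width": opening from 0.0 (shut) to 1.0 (fully open); "gripper_force": force on a finger pad.
Only numpy, scipy, OpenCV 4.12 (cv2) and the standard library are available. Lean on these libraries where they do the work, as an engineer would, in place of code of your own. Each camera call takes 0.05 s, during which the arm holds its last target. There are 200 camera calls.

### The job

Put the black flanged pipe connector away in the parts case: slide the yellow cover all the way back, lay the connector down in the open compartment without dropping it, then slide the cover fully shut. Leave the white elbow, the carton and the white tub where they are.

Things in the scene. Friction and masses are not known exactly. Their poses are not given: they have to be found in the camera images.
- case: Grey parts case fixed to the bench, 186 mm wide (its x), 324 mm long (its y), with walls 58 mm high; along both long sides run steel rails up to 73 mm high that hold the cover (their inner lips leave 150 mm free width). Origin: centre of the underside; x across, y along, z up. The +y half is the compartment, the -y half is closed by a fixed deck over which the cover slides.
- bay (a point): Centre of the compartment's inner floor (5 mm above the bench, 80 mm along +y from the case's centre); axes as the case's. The compartment is 162 mm (x) by 148 mm (y) inside, the floor lies 53 mm below the wall top; with the cover fully back the free opening is about 150 mm (x) by 145 mm (y).
- cover (a joint): Travel of the yellow sliding cover, in m: 0 = fully shut against the end stop at the case's +y end, 0.145 = all the way back; it grows as the cover slides along the case's -y. It slides with about 2.5 N of friction plus 6 N per m/s, and stays where it is left. The cover is a flat plate 158 by 152 mm, 5 mm thick, its upper face 64 mm above the bench.
- cover_rib (a point): Centre of the black upright rib in the middle of the cover, by which it is pushed or pulled; it travels with the cover. The rib is 80 mm long (case's x), 14 mm thick (case's y) and stands 26 mm above the cover's face (64 to 90 mm above the bench; this point is 77 mm above the bench). Axes as the case's.
- connector_mid (a point): Centre, half-way up, of the loose black plastic pipe connector, 110 mm long: a round barrel 32 mm in diameter along its x with a square flange 48 by 48 mm, 10 mm thick, at each end; it lies on the flanges with its middle 24 mm above the bench, barrel clear of it. A 38 mm collar, seen only, sits behind each flange; the middle 78 mm of the barrel is plain. z points up. Mass 90 to 180 g.
- elbow: White plastic elbow fitting, about 80 by 80 mm, 44 mm high, lying loose on the bench: a bystander. Origin at its underside.
- carton: Cardboard carton 70 by 130 by 50 mm high, loose: a bystander. Origin: centre of the underside.
- tub: White tub with a red lid, 70 mm in diameter, 80 mm high, loose: a bystander. Origin: centre of the underside.
Things that resemble listed ones, but are neither listed nor needed, are in the scene too. Of the things like the part that bears connector_mid, leave any that is orange, purple or turquoise; of the rest the larger one is meant.

How it is judged:
By the outcome, as a careful person would: the job done as asked, in the order asked, and still so for the second after the job is handed in, with the robot touching nothing.
It also fails if it takes over 64 s, if anything falls off the work surface, if the arm or the gripper's body presses on something with over 40 N, if the wrist force passes 120 N, or if a joint passes its speed limit or range.

## Working session

There is one attempt and no reset: what is moved stays moved. The work goes in short steps, Python scripts to look and compute and a tool call to move; the robot and the scene stay as the last step left them, time stands still between calls to the robot, and variables do not carry over. Pictures are saved under pics/ and viewed, at most 10 in all, crops included, and the job is handed in when it is done.

Besides the shell and the picture viewer there is one more tool, called after ">>>" in YAML: its name, and indented under it one key for each argument. drive_tool: Moves the arm, as the interface text tells. Its arguments: {"type":"object","properties":{"steps":{"type":"array"},"grip_force":{"type":"number"}},"required":["steps"]}

```bash
mkdir -p pics
python3 - <<'E'
from cell import observe,get_image,arm
import cv2,numpy as np
for n in("top","side"):
    d=get_image(n); cv2.imwrite(f"pics/{n}0.png",d["image"][:,:,::-1]); print({k:v for k,v in d.items() if k!="image"})
print(observe(),arm.tcp_to_grasp)
E
```

```text
{'vfov': 57.06025743012491, 'cx': 278.9336173902948, 'cy': 212.71134357783328, 'xyz': array([ 0.45364918, -0.03056149,  1.071146  ]), 'attitude': array([-2.15169049,  2.21638659, -0.04389346])}
{'vfov': 42.068355300202306, 'cx': 275.9570373970576, 'cy': 204.29902289020032, 'xyz': array([-0.11760279,  0.90771914,  1.27286061]), 'attitude': array([-0.78615321,  2.60690269, -1.04874616])}
{'clock': 0.1, 'joints': array([ 1.20940908,  0.43516521,  0.02497724,  1.57400223, -0.01157438,
        1.1339901 , -0.07508992]), 'dq': array([-1.29685961e-04, -4.34238724e-03,  1.68334702e-03, -2.09040488e-03,
       -2.45292272e-04, -9.82641509e-05, -9.95456135e-04]), 'joint_efforts': array([ 3.25411238e-03, -6.69132757e+01,  9.88138877e-01, -3.15147436e+01,
       -6.05603680e-02,  3.73775535e-02,  8.61454311e-06]), 'position': array([ 0.15976507, -0.60376521,  0.2260176 ]), 'ee_rot': array([-3.11397154e+00, -4.05110003e-01,  5.26189852e-04]), 'force': array([ 0.03359196,  0.55832736, -0.24262019]), 'ft_torque': array([ 0.00488376, -0.02515008, -0.00329962]), 'gripper_force': 0.0, 'width': 0.9999251712592021} 0.0188
```

View pics/top0.png

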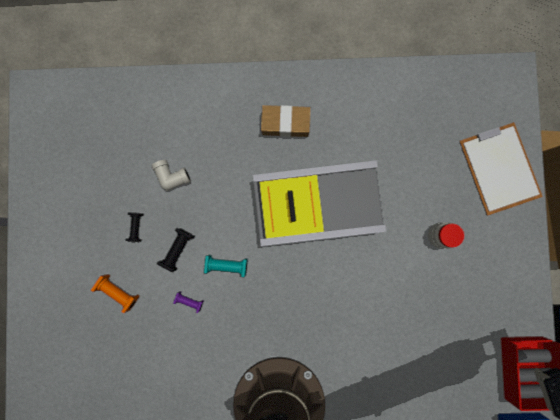

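View pics/side0.png

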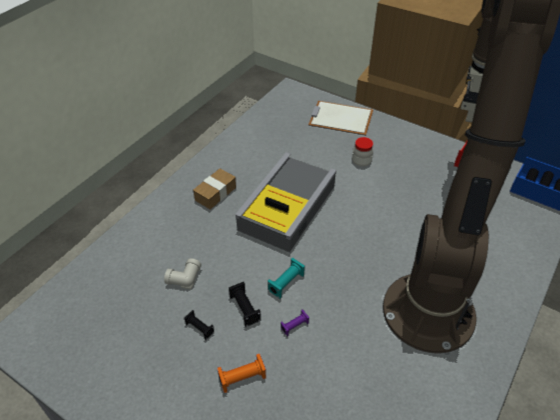

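```bash
cat > h.py <<'E'
import numpy as np,cv2
from scipy.spatial.transform import Rotation as R
from cell import observe,get_image,arm
def ray(d,u,v):
    f=d["image"].shape[0]/2/np.tan(np.radians(d["vfov"]/2))
    return R.from_rotvec(d["attitude"]).apply([(u-d["cx"])/f,(v-d["cy"])/f,1])
def at(d,u,v,z):
    r=ray(d,u,v); return d["xyz"]+r*(z-d["xyz"][2])/r[2]
def px(d,p):
    f=d["image"].shape[0]/2/np.tan(np.radians(d["vfov"]/2))
    c=R.from_rotvec(d["attitude"]).inv().apply(np.atleast_2d(p)-d["xyz"])
    return np.c_[d["cx"]+f*c[:,0]/c[:,2],d["cy"]+f*c[:,1]/c[:,2]]
def blob(m,roi):
    x0,y0,x1,y1=roi; k=np.zeros(m.shape,np.uint8); k[y0:y1,x0:x1]=m[y0:y1,x0:x1]
    n,l,s,c=cv2.connectedComponentsWithStats(k); i=1+np.argmax(s[1:,4])
    pts=np.argwhere(l==i)[:,::-1].astype(np.int32)
    return c[i],s[i],cv2.minAreaRect(pts)
E
python3 - <<'E'
from h import *
T=get_image("top");S=get_image("side")
for n,d,rc,ry,rr in(("top",T,(150,220,202,280),(240,160,400,260),(275,180,305,230)),("side",S,(222,275,268,330),(225,150,345,250),(260,192,295,218))):
    im=d["image"].astype(int); hsv=cv2.cvtColor(d["image"],cv2.COLOR_RGB2HSV)
    dark=(im.max(2)<40).astype(np.uint8); yel=cv2.inRange(hsv,(22,120,90),(38,255,255))
    for nm,m,roi,z in(("conn",dark,rc,.03),("yellow",yel,ry,.064),("rib",dark,rr,.085)):
        c,s,q=blob(m,roi); b=cv2.boxPoints(q)
        print(n,nm,c.round(1),s,at(d,*c,z).round(4)); print([at(d,*p,z)[:2].round(3).tolist() for p in b])
cr=lambda d,x,y,w,h:cv2.resize(d["image"][y:y+h,x:x+w,::-1],(400,400*h//w),interpolation=2)
a=cr(T,150,150,250,150);b=cr(S,220,150,130,190)
o=np.zeros((590,800,3),np.uint8);o[:a.shape[0],:400]=a;o[:b.shape[0],400:]=b[:590];cv2.imwrite("pics/c1.png",o)
E
```

```text
top conn [175.5 250. ] [158 229  36  43 526] [0.4209 0.2682 0.03  ]
[[0.386, 0.319], [0.483, 0.263], [0.458, 0.218], [0.36, 0.275]]
top yellow [290.9 206.2] [ 259  175   65   63 3085] [ 0.5274 -0.0463  0.064 ]
[[0.596, 0.037], [0.609, -0.116], [0.46, -0.129], [0.447, 0.023]]
top rib [291.1 205.7] [288 192   7  29  96] [ 0.5271 -0.0464  0.085 ]
[[0.563, -0.039], [0.563, -0.048], [0.491, -0.054], [0.49, -0.045]]
side conn [244.1 303.7] [229 282  31  44 572] [0.4203 0.2722 0.03  ]
[[0.49, 0.262], [0.469, 0.211], [0.353, 0.28], [0.374, 0.327]]
side yellow [275.1 208.4] [ 243  184   65   49 1465] [ 0.529  -0.0412  0.064 ]
[[0.595, 0.037], [0.65, -0.116], [0.466, -0.127], [0.424, 0.021]]
side rib [276.5 204.5] [266 198  22  14 152] [ 0.5231 -0.0403  0.085 ]
[[0.558, -0.025], [0.567, -0.05], [0.489, -0.056], [0.482, -0.031]]
```

View pics/c1.png

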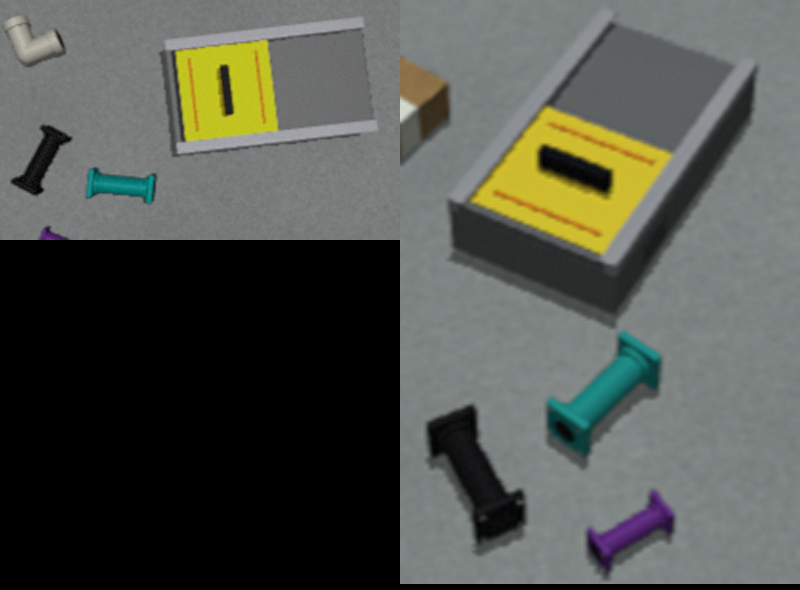

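```bash
cat >> h.py <<'E'
from scipy.optimize import minimize
def mask_of(d,kind,roi):
    im=d["image"]; m=(im.max(2)<45).astype(np.uint8) if kind=="dark" else (cv2.inRange(cv2.cvtColor(im,cv2.COLOR_RGB2HSV),(20,120,80),(40,255,255))>0).astype(np.uint8)
    k=np.zeros_like(m);x0,y0,x1,y1=roi;k[y0:y1,x0:x1]=m[y0:y1,x0:x1];return k
def render(d,sets,p,z0):
    K=8;o=np.zeros((420*1,560),np.float32);k=np.zeros((420*3,560*3),np.uint8);Rz=R.from_rotvec([0,0,p[2]])
    for s in sets:
        q=Rz.apply(s)+[p[0],p[1],z0]; u=(px(d,q)+.5)*3-.5
        cv2.fillConvexPoly(k,cv2.convexHull(np.round(u*16).astype(np.int32)),1,shift=4)
    return cv2.resize(k.astype(np.float32),(560,420),interpolation=cv2.INTER_AREA)
def fit(views,sets,p0,z0):
    c=lambda p:sum(np.abs(render(d,sets,p,z0)-m).sum() for d,m in views)
    r=minimize(c,p0,method="Nelder-Mead",options=dict(initial_simplex=np.array([p0]+[np.add(p0,e) for e in([.01,0,0],[0,.01,0],[0,0,.1])])))
    return r.x.round(4),round(r.fun),[int(m.sum()) for _,m in views]
box=lambda x0,x1,y,z0,z1:np.array([[a,b,c] for a in(x0,x1) for b in(-y,y) for c in(z0,z1)])
t=np.linspace(0,2*np.pi,24)
CONN=[box(-.055,-.045,.024,-.024,.024),box(.045,.055,.024,-.024,.024),np.array([[x,.016*np.cos(a),.016*np.sin(a)] for x in(-.05,.05) for a in t])]+[np.array([[x,.019*np.cos(a),.019*np.sin(a)] for x in b for a in t]) for b in((-.045,-.039),(.039,.045))]
COV=[box(-.075,.075,.076,0,0)]; RIB=[box(-.04,.04,.007,-.013,.013)]
E
python3 - <<'E'
from h import *
T=get_image("top");S=get_image("side")
a=(T,mask_of(T,"dark",(150,220,202,280)));b=(S,mask_of(S,"dark",(222,275,268,330)))
for v in([a,b],[a],[b]): print("conn",fit(v,CONN,[.421,.27,-.52],.024))
a=(T,mask_of(T,"y",(240,160,400,260)));b=(S,mask_of(S,"y",(225,150,345,250)))
r=(T,mask_of(T,"dark",(275,180,305,230)));q=(S,mask_of(S,"dark",(260,192,295,218)))
for v in(a,): print("cov",fit([(v[0],(cv2.morphologyEx(v[1],cv2.MORPH_CLOSE,np.ones((11,11)))))],COV,[.527,-.046,.09],.064))
for v in([r,q],[r],[q]): print("rib",fit(v,RIB,[.527,-.046,.09],.077))
for p in((205,264),(246,266)): print(at(T,*p,.02))
E
```

```text
conn (array([ 0.4237,  0.2685, -0.5143]), 253, [538, 583])
conn (array([ 0.4221,  0.2685, -0.5182]), 117, [538])
conn (array([ 0.423 ,  0.2689, -0.489 ]), 136, [583])
cov (array([ 0.5279, -0.0463,  0.087 ]), 66, [3331])
rib (array([ 0.5252, -0.0462,  0.0131]), 167, [108, 157])
rib (array([ 0.5259, -0.0465,  0.0349]), 82, [108])
rib (array([ 0.5305, -0.0463, -0.0771]), 79, [157])
[0.38057412 0.19099271 0.02      ]
[0.3720927  0.07967962 0.02      ]
```

>>> drive_tool:
  steps:
    - [0.3,10,15,0,0]
    - [0.3,20,31,0,-0.02]
    - [0.3,20,31,0,-0.02]
    - [0.3,20,31,0,-0.02]
    - [0.3,20,31,0,-0.02]
    - [0.3,20,31,0,-0.02]
    - [0.3,20,31,0,-0.02]
    - [0.3,20,31,0,-0.02]
    - [0.3,20,31,0,-0.03]
    - [0.3,20,31,0,0]
    - [0.3,20,31,0,0]
    - [0.3,20,31,0,0]
    - [0.3,20,31,0,0]
    - [0.3,20,31,0,0]
    - [0.3,20,31,0,0]
    - [0.3,20,31,0,0]
    - [0.3,20,31,0,0]
    - [0.3,20,31,0,0]
    - [0.3,18,15,0,0]
    - [0.3,0,0,0,0]
  grip_force: 20

```text
clock: 1.97
position: [0.5309, -0.0419, 0.2269]
ee_rot: [-3.136, -0.149, -0.004]
force: [0.5, -0.6, 0.6]
width: 0.701
gripper_force: 0.0
```

>>> drive_tool:
  steps:
    - [0.3,-3,-4,-20,-0.007]
    - [0.3,0,0,-35,0]
    - [0.3,0,0,-35,0]
    - [0.3,0,0,-30,0]
    - [0.3,0,0,-20,0]
    - [0.3,0,0,-12,0]
    - [0.3,0,0,-6,0]
    - [0.3,0,0,0,0]
    - [0.3,0,0,0,0]

```text
clock: 2.72
position: [0.5251, -0.0515, 0.0692]
ee_rot: [3.139, 0.128, 0.0]
force: [0.7, 0.5, 0.1]
width: 0.696
gripper_force: 0.0
```

Run:
```python
from h import *
S=get_image("side");T=get_image("top")
print(observe()["position"],observe()["force"])
o=np.zeros((300,800,3),np.uint8)
o[:,:400]=cv2.resize(S["image"][130:280,200:400],(400,300));o[:,400:]=cv2.resize(T["image"][130:280,200:400],(400,300))
cv2.imwrite("pics/c2.png",o[:,:,::-1])
```

```text
[ 0.52569025 -0.05140809  0.06982706] [ 0.04235177 -0.23647528 -0.28053844]
```

View pics/c2.png

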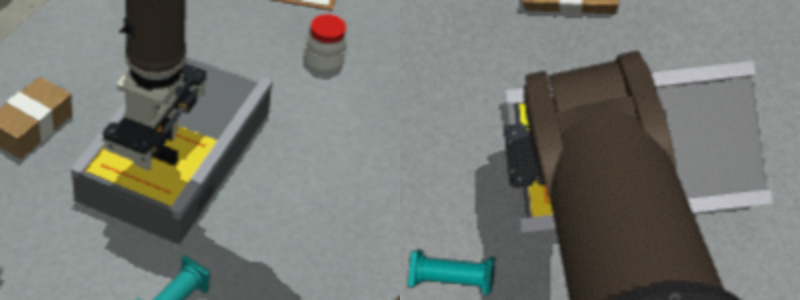

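>>> drive_tool:
  steps:
    - [0.3,2,5,0,0.005]
    - [0.3,0,0,0,0]
    - [0.8,0,0,0,0]
    - [1,0,0,0,0]
    - [1,0,0,0,0]
    - [1,0,0,0,0]
    - [1,0,0,0,0]
    - [1,0,0,0,0]

```text
clock: 3.48
position: [0.5269, -0.0463, 0.0687]
ee_rot: [3.139, 0.136, -0.0]
force: [-0.7, 0.1, 0.6]
width: 0.314
gripper_force: 0.0
```

>>> drive_tool:
  steps:
    - [1,0,0,0,0]
    - [1,0,0,0,0]
    - [1,0,0,0,0]
    - [1,0,0,0,0]

```text
clock: 3.82
position: [0.5269, -0.0466, 0.0687]
ee_rot: [3.138, 0.136, -0.0]
force: [0.8, -1.4, -0.6]
width: 0.15
gripper_force: 20.0
```

>>> drive_tool:
  steps:
    - [1,0.5,-5,0,0]
    - [1,0.9,-10,0,0]
    - [1,0.9,-10,0,0]
    - [1,0.9,-10,0,0]
    - [1,0.9,-10,0,0]
    - [1,0.9,-10,0,0]
    - [1,0.9,-10,0,0]
    - [1,0.9,-10,0,0]
    - [1,0.9,-10,0,0]
    - [1,0.9,-10,0,0]
    - [1,0.9,-10,0,0]
    - [1,0.9,-10,0,0]
    - [1,0.9,-10,0,0]
    - [1,0.9,-10,0,0]
    - [1,0.4,-5,0,0]
    - [1,0,0,0,0]
    - [1,0,0,0,0]

```text
clock: 5.23
position: [0.5392, -0.1862, 0.0687]
ee_rot: [-3.138, -0.136, 0.001]
force: [-3.8, 3.1, 3.8]
width: 0.15
gripper_force: 20.0
```

>>> drive_tool:
  steps:
    - [1,0,-2,0,0]
    - [1,0,-2,0,0]
    - [1,0,-1,0,0]
    - [1,0,-1,0,0]
    - [1,0,0,0,0]
    - [1,0,0,0,0]

```text
clock: 5.73
position: [0.5392, -0.1864, 0.0686]
ee_rot: [-3.132, -0.143, 0.002]
force: [-6.4, 20.7, 8.6]
width: 0.152
gripper_force: 20.0
```

>>> drive_tool:
  steps:
    - [1,-1,-2,0,0]
    - [1,-1,-2,0,0]
    - [1,0,0,0,0]

```text
clock: 5.98
position: [0.5392, -0.1864, 0.0686]
ee_rot: [-3.128, -0.147, -0.002]
force: [0.3, 30.6, 5.1]
width: 0.149
gripper_force: 20.0
```

Run:
```python
from h import *
S=get_image("side");T=get_image("top")
print(observe()["position"],observe()["force"])
a=(T,mask_of(T,"y",(240,160,400,260)))
o=np.zeros((450,800,3),np.uint8)
o[:,:400]=cv2.resize(S["image"][130:280,220:353],(400,450));o[:,400:]=cv2.resize(T["image"][130:280,260:393],(400,450))
cv2.imwrite("pics/c3.png",o[:,:,::-1])
```

```text
[ 0.53921087 -0.1864103   0.06863955] [-0.05046862 30.15727048  4.27091589]
```

View pics/c3.png

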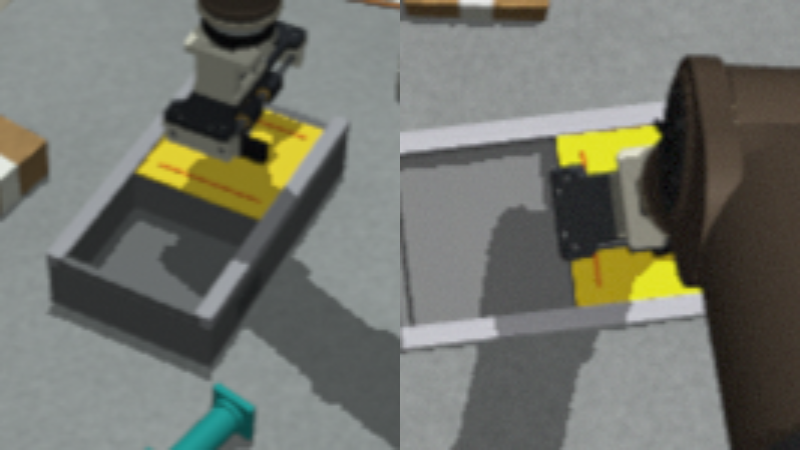

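>>> drive_tool:
  steps:
    - [1,1,4,0,0]
    - [1,1,4,0,0]
    - [1,0,0,0,0]
    - [0.7,0,0,0,0]
    - [0.4,0,0,0,0]
    - [0.35,0,0,0,0]
    - [0.35,0,0,0,0]
    - [0.35,0,0,0,0]
    - [0.35,0,0,0,0]
    - [0.35,0,0,0,0]
    - [0.35,0,0,15,0]
    - [0.35,0,0,30,0]
    - [0.35,0,0,30,0]
    - [0.35,0,0,30,0]
    - [0.35,0,0,0,0]

```text
clock: 7.33
position: [0.5428, -0.1888, 0.1796]
ee_rot: [3.136, 0.136, 0.013]
force: [1.7, 0.8, -0.2]
width: 0.648
gripper_force: 0.0
```

>>> drive_tool:
  steps:
    - [0.35,-4,17,0,-0.02]
    - [0.35,-9,35,0,-0.045]
    - [0.35,-9,35,0,-0.045]
    - [0.35,-9,35,0,-0.045]
    - [0.35,-9,35,0,-0.05]
    - [0.35,-9,35,0,-0.05]
    - [0.35,-9,35,0,-0.05]
    - [0.35,-9,35,0,-0.05]
    - [0.35,-9,35,0,-0.05]
    - [0.35,-9,35,0,-0.05]
    - [0.35,-9,35,0,-0.05]
    - [0.35,-9,35,0,-0.05]
    - [0.35,-9,35,0,-0.045]
    - [0.35,-9,20,0,0]
    - [0.35,0,0,0,0]
    - [0.35,0,0,0,0]

```text
clock: 8.67
position: [0.4229, 0.2492, 0.1725]
ee_rot: [3.048, -0.749, -0.003]
force: [-0.1, -1.1, -1.0]
width: 0.648
gripper_force: 0.0
```

Run:
```python
from h import *
T=get_image("top");o=observe()
print(o["position"],R.from_rotvec(o["ee_rot"]).as_matrix()[:2,0],np.arctan2(*R.from_rotvec(o["ee_rot"]).as_matrix()[1::-1,0]))
m=cv2.morphologyEx(mask_of(T,"y",(240,160,400,260)),cv2.MORPH_CLOSE,np.ones((11,11)))
print("cov",m.sum(),fit([(T,m)],COV,[.54,-.19,.09],.064))
S=get_image("side");m=cv2.morphologyEx(mask_of(S,"y",(225,130,345,250)),cv2.MORPH_CLOSE,np.ones((11,11)));print(m.sum(),fit([(S,m)],COV,[.54,-.19,.09],.064))
cv2.imwrite("pics/c4.png",np.hstack([T["image"][130:290,140:400],S["image"][130:290,220:360]])[:,:,::-1].repeat(2,0).repeat(2,1))
```

```text
[0.42373292 0.24741718 0.1724437 ] [ 0.88462469 -0.46630263] -0.4851068276647714
cov 3350 (array([ 0.5399, -0.1841,  0.0839]), 64, [3350])
1567 (array([ 0.5438, -0.1823,  0.0933]), 73, [1567])
```

View pics/c4.png

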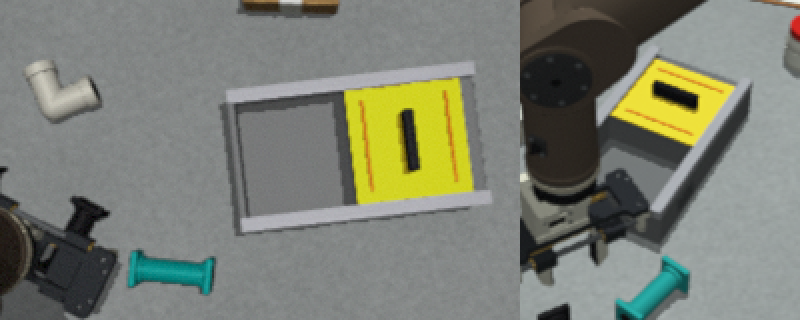

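Run:
```python
from h import *
T=get_image("top")
P=[at(T,u,v,.073)[:2] for u,v in((253.5,176),(377,162),(385.5,231.5),(261,246))]
P=np.array(P);print(P.round(4),P.mean(0),np.linalg.norm(P-np.roll(P,-1,0),axis=1))
c=P.mean(0);y=(P[0]+P[3]-P[1]-P[2]);y/=np.linalg.norm(y);print("ydir",y,"cover y",(np.array([.540,-.184])-c)@y,"start",(np.array([.5275,-.0463])-c)@y,"bay",c+.08*y)
g=T["image"].mean(2)
for off in(-.04,.04): # profile along the case y at the cover height
    s=np.arange(-.17,.175,.004);x=np.array([y[1],-y[0]])
    q=px(T,np.c_[c+s[:,None]*y+off*x,np.full(len(s),.064)]);v=cv2.remap(T["image"],q[:,:1].astype(np.float32),q[:,1:].astype(np.float32),1)[:,0]
    print([(round(a*1000),int(b[0]),int(b[2])) for a,b in zip(s,v)])
```

```text
[[ 0.6087  0.0489]
 [ 0.635  -0.2729]
 [ 0.4543 -0.2868]
 [ 0.4264  0.0342]] [ 0.53109078 -0.11917581] [0.32290648 0.18124809 0.32220311 0.18288964]
ydir [-0.08422948  0.99644638] cover y -0.06534424523118564 start 0.07291929024544656 bay [ 0.52435242 -0.0394601 ]
[(-170, 130, 133), (-166, 133, 136), (-162, 133, 136), (-158, 112, 114), (-154, 114, 117), (-150, 116, 120), (-146, 117, 119), (-142, 169, 93), (-138, 211, 37), (-134, 210, 30), (-130, 210, 33), (-126, 210, 32), (-122, 205, 26), (-118, 202, 33), (-114, 211, 34), (-110, 210, 33), (-106, 211, 33), (-102, 211, 34), (-98, 213, 38), (-94, 211, 33), (-90, 212, 35), (-86, 211, 35), (-82, 211, 31), (-78, 210, 32), (-74, 210, 32), (-70, 202, 33), (-66, 196, 32), (-62, 178, 32), (-58, 182, 27), (-54, 196, 30), (-50, 212, 36), (-46, 210, 33), (-42, 211, 36), (-38, 210, 34), (-34, 210, 33), (-30, 210, 35), (-26, 211, 36), (-22, 211, 38), (-18, 210, 34), (-14, 206, 32), (-10, 195, 32), (-6, 209, 34), (-2, 211, 39), (2, 212, 38), (6, 212, 40), (10, 153, 46), (14, 72, 71), (18, 79, 77), (22, 78, 79), (26, 81, 81), (30, 117, 119), (34, 122
[... 1292 characters left out ...]
 210, 35), (6, 207, 36), (10, 146, 39), (14, 70, 69), (18, 77, 76), (22, 75, 76), (26, 97, 98), (30, 121, 122), (34, 120, 122), (38, 120, 122), (42, 122, 123), (46, 121, 123), (50, 120, 122), (54, 122, 123), (58, 122, 121), (62, 120, 122), (66, 119, 121), (70, 120, 123), (74, 118, 121), (78, 120, 122), (82, 120, 122), (86, 121, 123), (90, 120, 123), (94, 120, 120), (98, 120, 120), (102, 121, 122), (106, 121, 121), (110, 119, 122), (114, 121, 122), (118, 120, 122), (122, 120, 121), (126, 120, 121), (130, 121, 123), (134, 119, 121), (138, 121, 122), (142, 119, 120), (146, 119, 120), (150, 105, 106), (154, 78, 79), (158, 117, 119), (162, 113, 114), (166, 81, 83), (170, 81, 83), (174, 108, 110)]
```

>>> drive_tool:
  steps:
    - [0.35,0,20,0,-0.025]
    - [0.35,0,0,-30,0]
    - [0.35,0,0,-35,0]
    - [0.35,0,0,-30,0]
    - [0.35,0,0,-10,0]
    - [0.35,0,0,0,0]
    - [0.35,0,0,0,0]

```text
clock: 9.4
position: [0.4249, 0.2625, 0.0678]
ee_rot: [3.036, -0.793, -0.005]
force: [0.5, -0.9, 0.2]
width: 0.648
gripper_force: 0.0
```

```bash
cat >> h.py <<'E'
def state():
    o=observe();M=R.from_rotvec(o["ee_rot"]).as_matrix();a=np.arctan2(M[1,0],M[0,0])
    print(o["clock"].__round__(2),o["position"].round(4),"yaw",round((a+np.pi/2)%np.pi-np.pi/2,4),"z",M[:,2].round(3),"F",o["force"].round(1),o["width"],o["gripper_force"])
E
python3 -c "
from h import *
state()"
```

```text
9.4 [0.4249 0.2625 0.0678] yaw -0.5106 z [-0.004 -0.002 -1.   ] F [ 0.5 -0.9  0.2] 0.6475289289619729 0.0
```

>>> drive_tool:
  steps:
    - [0.35,-2,6,-10,0]
    - [0.35,0,0,-20,0]
    - [0.35,0,0,-16,0]
    - [0.35,0,0,-9,0]
    - [0.35,0,0,-4,0]
    - [0.35,0,0,0,0]
    - [0.35,0,0,0,0]

```text
clock: 9.98
position: [0.4225, 0.27, 0.009]
ee_rot: [3.038, -0.789, -0.004]
force: [0.5, 0.2, 0.5]
width: 0.649
gripper_force: 0.0
```

```bash
python3 -c "
from h import *
state()"
```

```text
9.98 [0.4225 0.27   0.009 ] yaw -0.5082 z [-0.003 -0.002 -1.   ] F [0.5 0.2 0.5] 0.6489180411230839 0.0
```

>>> drive_tool:
  steps:
    - [1,0,0,0,0]
    - [1,0,0,0,0]
    - [1,0,0,0,0]
    - [1,0,0,0,0]
    - [1,0,0,0,0]
    - [1,0,0,0,0]
    - [1,0,0,0,0]
    - [1,0,0,0,0]
    - [1,0,0,0,0]
  grip_force: 20

```text
clock: 10.73
position: [0.4221, 0.2696, 0.0085]
ee_rot: [3.038, -0.789, -0.004]
force: [-1.0, -0.6, 5.2]
width: 0.342
gripper_force: 20.0
```

>>> drive_tool:
  steps:
    - [1,0,0,10,0]
    - [1,0,0,25,0]
    - [1,0,0,30,0]
    - [1,0,0,30,0]
    - [1,0,0,25,0]
    - [1,4,-12,10,0.03]
    - [1,9,-27,0,0.06]
    - [1,9,-27,0,0.06]
    - [1,9,-27,0,0.06]
    - [1,9,-27,0,0.06]
    - [1,9,-27,0,0.06]
    - [1,9,-27,0,0.06]
    - [1,9,-27,0,0.06]
    - [1,9,-27,0,0.06]
    - [1,9,-27,0,0.05]
    - [1,9,-27,0,0.03]
    - [1,9,-27,0,0]
    - [1,0,0,0,0]
    - [1,0,0,0,0]

```text
clock: 12.32
position: [0.5251, -0.0414, 0.1386]
ee_rot: [3.135, 0.122, -0.003]
force: [-1.1, 0.8, -0.9]
width: 0.343
gripper_force: 20.0
```

Run:
```python
from h import *
state();S=get_image("side");T=get_image("top")
cv2.imwrite("pics/c5.png",np.hstack([T["image"][130:290,200:400],S["image"][90:250,210:370]])[:,:,::-1].repeat(2,0).repeat(2,1))
```

```text
12.32 [ 0.5251 -0.0414  0.1386] yaw 0.0781 z [-0.002 -0.004 -1.   ] F [-1.1  0.8 -0.9] 0.34324715230364466 19.98967945575714
```

View pics/c5.png

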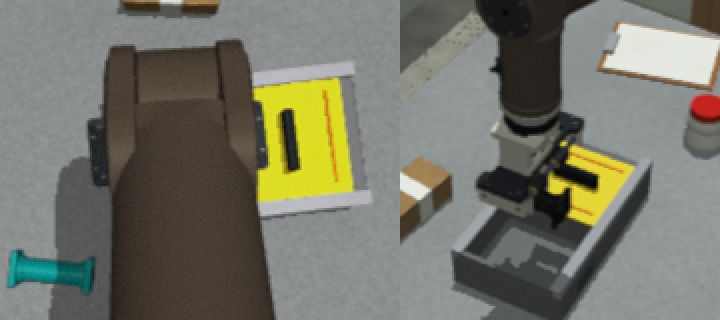

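>>> drive_tool:
  steps:
    - [1,-1,1,-10,0.006]
    - [1,0,0,-20,0]
    - [1,0,0,-20,0]
    - [1,0,0,-20,0]
    - [1,0,0,-20,0]
    - [1,0,0,-15,0]
    - [1,0,0,-8,0]
    - [1,0,0,-5,0]
    - [1,0,0,-2,0]
    - [1,0,0,0,0]
    - [1,0,0,0,0]

```text
clock: 13.33
position: [0.5245, -0.0382, 0.019]
ee_rot: [3.135, 0.138, -0.001]
force: [-0.5, 0.1, -0.6]
width: 0.341
gripper_force: 20.0
```

>>> drive_tool:
  steps:
    - [1,0,0,-2,0]
    - [1,0,0,-1,0]
    - [1,0,0,-1,0]
    - [1,0,0,-1,0]
    - [1,0,0,-0.5,0]
    - [1,0,0,0,0]

```text
clock: 13.83
position: [0.5242, -0.0384, 0.0135]
ee_rot: [3.135, 0.138, -0.002]
force: [-2.1, 0.4, 10.3]
width: 0.339
gripper_force: 20.0
```

>>> drive_tool:
  steps:
    - [1,0,0,0.5,0]
    - [0.6,0,0,0,0]
    - [0.5,0,0,0,0]
    - [0.45,0,0,0,0]
    - [0.45,0,0,0,0]
    - [0.45,0,0,0,0]
    - [0.45,0,0,0,0]
    - [0.45,0,0,0,0]

```text
clock: 14.5
position: [0.524, -0.0384, 0.0133]
ee_rot: [3.135, 0.138, -0.003]
force: [-0.5, 0.1, -0.0]
width: 0.552
gripper_force: 0.0
```

>>> drive_tool:
  steps:
    - [0.45,0,0,5,0]
    - [0.45,0,0,15,0]
    - [0.45,0,0,30,0]
    - [0.45,0,0,35,0]
    - [0.45,0,0,35,0]
    - [0.45,0,0,30,0]
    - [0.35,2,-18,10,0]
    - [0.35,3,-32,0,0]
    - [0.35,4,-32,0,0]
    - [0.35,4,-32,0,0]
    - [0.35,2,-31,0,0]
    - [0.35,0,0,0,0]
    - [0.35,0,0,0,0]

```text
clock: 15.58
position: [0.5385, -0.1858, 0.1735]
ee_rot: [3.134, 0.131, -0.003]
force: [0.3, 0.4, -0.3]
width: 0.649
gripper_force: 0.0
```

Run:
```python
from h import *
state();S=get_image("side");T=get_image("top")
cv2.imwrite("pics/c6.png",np.hstack([T["image"][130:290,200:400],S["image"][120:280,210:370]])[:,:,::-1].repeat(2,0).repeat(2,1))
```

```text
15.58 [ 0.5385 -0.1858  0.1735] yaw 0.0837 z [-0.002 -0.005 -1.   ] F [ 0.3  0.4 -0.3] 0.6491441241896536 0.0
```

View pics/c6.png

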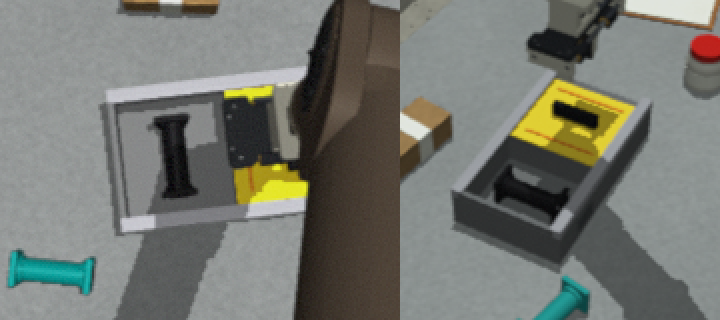

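Connector lies flat and aligned in the compartment (top crop around (175,155)), and the cover is fully back. Next I grip the rib again and shut the cover.

>>> drive_tool:
  steps:
    - [0.35,1,0,-20,0]
    - [0.35,0,0,-30,0]
    - [0.35,0,0,-30,0]
    - [0.35,0,0,-15,0]
    - [0.35,0,0,-7,0]
    - [0.35,0,0,-3,0]
    - [0.35,0,0,0,0]
    - [0.8,0,0,0,0]
    - [1,0,0,0,0]
    - [1,0,0,0,0]
    - [1,0,0,0,0]
    - [1,0,0,0,0]
    - [1,0,0,0,0]
    - [1,0,0,0,0]
    - [1,0,0,0,0]
    - [1,0,0,0,0]
    - [1,0,0,0,0]
    - [1,0,0,0,0]

```text
clock: 17.18
position: [0.5401, -0.1839, 0.0685]
ee_rot: [3.134, 0.137, -0.002]
force: [0.3, -2.8, 2.1]
width: 0.148
gripper_force: 20.0
```

Gripped (13.6 mm wide). Slide 145 mm in total, the last part slowly.

>>> drive_tool:
  steps:
    - [1,-0.4,5,0,0]
    - [1,-0.9,10,0,0]
    - [1,-0.9,10,0,0]
    - [1,-0.9,10,0,0]
    - [1,-0.9,10,0,0]
    - [1,-0.9,10,0,0]
    - [1,-0.9,10,0,0]
    - [1,-0.9,10,0,0]
    - [1,-0.9,10,0,0]
    - [1,-0.9,10,0,0]
    - [1,-0.9,10,0,0]
    - [1,-0.9,10,0,0]
    - [1,-0.9,10,0,0]
    - [1,-0.9,10,0,0]
    - [1,-0.4,5,0,0]
    - [1,-0.2,2,0,0]
    - [1,0,0,0,0]
    - [1,0,0,0,0]

```text
clock: 18.68
position: [0.5276, -0.0417, 0.0684]
ee_rot: [3.134, 0.137, -0.002]
force: [2.5, -5.9, 4.7]
width: 0.15
gripper_force: 20.0
```

>>> drive_tool:
  steps:
    - [1,0,2,0,0]
    - [1,0,2,0,0]
    - [1,0,0,0,0]
    - [1,0,0,0,0]

```text
clock: 19.02
position: [0.5276, -0.0416, 0.0685]
ee_rot: [3.13, 0.132, -0.002]
force: [3.7, -17.8, 4.3]
width: 0.154
gripper_force: 20.0
```

>>> drive_tool:
  steps:
    - [1,0,2,0,0]
    - [1,0,-2,0,0]
    - [1,0,-2,0,0]
    - [1,0,0,0,0]
    - [0.7,0,0,0,0]
    - [0.4,0,0,0,0]
    - [0.35,0,0,0,0]
    - [0.35,0,0,0,0]
    - [0.35,0,0,0,0]
    - [0.35,0,0,0,0]
    - [0.35,0,0,15,0]
    - [0.35,0,0,30,0]
    - [0.35,0,0,35,0]
    - [0.35,-10,-35,10,0]
    - [0.35,-10,-35,0,0]
    - [0.35,-10,-35,0,0]
    - [0.35,-10,-35,0,0]
    - [0.35,-10,-35,0,0]
    - [0.35,-10,-35,0,0]
    - [0.35,-10,-35,0,0]

```text
clock: 20.68
position: [0.4566, -0.2857, 0.1584]
ee_rot: [3.135, 0.139, -0.003]
force: [0.9, -0.5, -0.2]
width: 0.651
gripper_force: 0.0
```

>>> drive_tool:
  steps:
    - [0.35,0,-20,0,0]
    - [0.35,0,0,0,0]
    - [0.35,0,0,0,0]
    - [0.35,0,0,0,0]

```text
clock: 21.02
position: [0.4575, -0.3032, 0.1581]
ee_rot: [3.136, 0.139, -0.003]
force: [-0.0, 0.4, -0.7]
width: 0.648
gripper_force: 0.0
```

Run:
```python
from h import *
state();T=get_image("top");S=get_image("side")
m=cv2.morphologyEx(mask_of(T,"y",(240,160,400,260)),cv2.MORPH_CLOSE,np.ones((11,11)))
print("cov",m.sum(),fit([(T,m)],COV,[.527,-.04,.09],.064))
cv2.imwrite("pics/c7.png",np.hstack([T["image"][60:310,100:480],S["image"][60:310,130:400]])[:,:,::-1])
```

```text
21.02 [ 0.4575 -0.3032  0.1581] yaw 0.0888 z [-0.002 -0.003 -1.   ] F [-0.   0.4 -0.7] 0.6484797118954057 0.0
cov 3310 (array([ 0.5273, -0.0403,  0.0866]), 72, [3310])
```

View pics/c7.png

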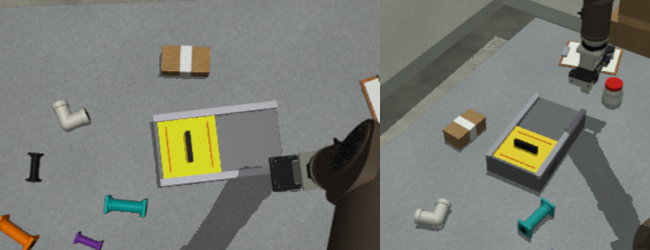

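The pictures show the cover shut against its stop at top-crop (187,147), and the elbow, carton and tub unmoved. The gripper is clear of everything.

```bash
python3 -c "
from cell import arm
print(arm.sign_off())"
```

```text
the job is handed in; nothing more can be done
None
```

The black connector is lying in the case's compartment, the cover is fully shut against its stop, the elbow, carton and tub were left alone, and the job was handed in at about 21 s.

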